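# Lock a tube nest in its inspection fixture

### The job

On the tube inspection fixture, push the orange nest with the bent tube along its rail until the side plunger clicks in, and seat it with a firm push (about 20 N, under 50) against the end stop. Then swing the yellow clamp lever over the tube and press it down just as firmly until it bottoms, snapped under its catch, so that it stays shut by itself. Leave the other things on the bench where they are.

Things in the scene. Friction and masses are not known exactly. Their poses are not given: they have to be found in the camera images.
- fixture: Fixture bolted to the bench: dark green base plate, in its frame x -95..85, y -170..80 mm, top at z 12. Origin on the bench, under the nest's middle when home; z up. An aluminium rail 30 mm wide, top at z 26, runs along y at x 0; home is toward +y. Two steel hinge cheeks, x 50..74, |y| up to 21, reach z 62. The catch post stands across the rail, on the -x side.
- end_stop (a point): Middle of the steel end stop's face that the nest runs against, 45.5 mm from the fixture's origin along y, 24 mm above the bench; the stop is 60 mm wide, its top 36 mm above the bench.
- plunger_tip (a point): Ball nose of the brass side plunger (fixture x -32.5, y 27, z 25 mm; housing x -62..-42, y 18..36, top z 38). It rubs on the nest's side over the last 25 mm and drops into its notch at home; pushing past it takes some 6 to 14 N.
- catch_post (a point): Top of the steel catch post (fixture x -87, y 0, z 53 mm), 14 x 30 mm. A spring-loaded brass catch near its top faces the hinge; the shut lever passes over the post.
- nest: Loose orange carriage astride the rail, 70 (x) x 90 (y) mm, about 0.5 kg; origin under its centre, 12 mm above the bench, axes as the fixture's. Deck top at z 28; four black cradle blocks to z 55 leave a 30 mm gap across the middle for the lever. A steel tube along y, top at z 44, rises beyond the +y face to y 77, z 73. Starts 45 to 115 mm short of home (y = 0 in the fixture's frame, within 2 mm).
- push_face (a point): Point on the nest's flat rear (-y) face where it can be pushed, on the rail's midline, 30 mm above the nest's underside, 42 mm above the bench. The face spans x within 30 mm, from 15 mm to 55 mm above the nest's underside; the rail (top 14 mm above the nest's underside) runs below.
- lever (a joint): Clamp lever's angle (rad): 0 shut (level, over the nest), growing as it opens; 1.57 upright, at most 1.8 (leaning to the fixture's +x). Starts at 1.45 to 1.75. A spring lifts it if let go before the catch has snapped; the catch is met at about 0.11 and holds below 0.03. Snapping it takes about 6 to 12 N at the press spot.
- hinge (a point): Lever's hinge axis, which is parallel to the fixture's y: at fixture x 62, z 52 mm. Shut, the lever runs from here toward the fixture's -x.
- press_spot (a point): Point to push on the lever's outer face (back when upright, top when shut): 112 mm from the hinge along the lever, 18 mm off the line through the hinge; 70 mm above the bench when shut. Its x axis runs from knob to hinge, its z axis out of the face. The yellow bar is 20 mm wide, 12 mm thick, and ends 157 mm from the hinge; the catch's steel nose hangs under it at 125 mm.
- lever_knob (a point): Centre of the red ball, 22 mm across, on the lever's end: 166 mm from the hinge along the lever, 12 mm off the line through the hinge.
- plug_gauge: Bystander: steel plug gauge, 20 mm across, 46 mm tall, standing on the fixture's base plate; origin under its centre.
- ring_gauge: Bystander: brass ring, 28 mm across, 12 mm tall, on the fixture's base plate; origin under its centre.
- yellow_bin: Bystander: yellow bin with tubes, 200 x 140 x 70 mm, origin under its centre.
- red_bin: Bystander: red bin with tubes, 200 x 140 x 70 mm, origin under its centre.
- spray_bottle: Bystander: white bottle, 60 mm across, 170 mm tall, origin under its centre.
- caliper: Bystander: steel caliper lying flat, 200 mm long along its y, 12 mm high.
- spare_tube: Bystander: bent steel tube 14 mm thick lying flat, about 120 x 100 mm.
- carton: Bystander: cardboard box 100 x 150 x 50 mm, origin under its centre.

How it is judged:
By the outcome, as a careful person would: the job done as asked, in the order asked, and still so for the second after the job is handed in, with the robot touching nothing.
It also fails if it takes over 66 s, if anything falls off the work surface, if the arm or the gripper's body presses on something with over 40 N, if the wrist force passes 120 N, or if a joint passes its speed limit or range.

### The arm

A 6-joint arm with a two-finger parallel gripper is mounted at the origin on the work surface. World frame = base frame: x ahead of the robot, y to its left, z up, the work surface at z = 0. Lengths are in m, angles in rad, forces in N, time in s.
With the tool pointing down it reaches from about 0.25 to 0.725 m from the base axis. Payload 9.7 kg.
Tool frame: the origin (TCP) lies midway between the tips of the shut fingers; the grasp point (between the pads) lies 19 mm behind it; z points along the fingers, y is the line along which they close (so a half turn about z gives the same grasp; the last joint's range is limited). The gripper opens to 85 mm and grips with 20 to 120 N. Pads are 22 mm wide; open, the fingers measure 114 mm over their backs; the gripper's body (76 mm by 85 mm) begins 54 mm behind the grasp point. The pads swing forward as they close: fully open they stand 13 mm farther back than shut.
Start: joints at [1.168, 0.087, 0.176, 1.66, 0, 1.571], TCP at [0.216, 0.506, 0.231] pointing down, gripper open.
Joint ranges: [-3.13, 3.13], [-0.85, 1.81], [-1.15, 1.24], [-2.2, 2.28], [-1.44, 1.52], [-3.14, 3.14]. Speed limits (rad/s): [2.22, 2.22, 2.57, 3.14, 3.14, 3.14].

### API

Orientations are given as a unit quaternion [w, x, y, z].
In Python, from plant import r, imaging gives the robot as it stands.
- The arm moves only by the tool carry_out, never from a script. Its argument "plan" is one flat list of numbers, 5 for each row, row after row: the shift along the tool's x, y, z in units of 1 m (1.0 is 1 m), then the turn about the tool's z in units of 180 degrees (1.0 is 180 degrees), then the opening, from -1 (shut) to 1 (fully open). A call has 1 to 12 rows; each row is the pose to reach, as a shift and turn from the pose commanded when the call began, along the tool's axes at that moment, turning the shorter way round; what a row does not reach only later rows make up. A row lasts 1/12 s, in which the tool goes at most 41.7 mm and 7.16 degrees, less where a joint would pass 70% of its speed; a pose out of reach is approached as far as the arm can. A call with a number of a shift or a turn outside -1 to 1 is refused whole. A call with a gripper value outside its range is refused whole. The fingers move at their own pace and stop on an object; "force" is the grip in N (left out, the last holds). Time passes only in rows, so rows that repeat a pose let the fingers close. It gives the time, the measured TCP pose, the force, the opening and the grip force at its end, in the units of the state.
- r.get_state(): the state, without advancing time (a new reading comes with each control period).
- imaging.grab_frame(name): name is "scene" or "side" or "wrist"; returns the picture (384x512x3 uint8, blue, green, red); there is no depth.
- imaging.camera_params(name): a dict with "fovy" (degrees; the focal length in pixels is half the picture's height over the tangent of half this angle, whatever the lens; pixels are square), "cx", "cy" (the principal point, pixels), "eye" and "rotation" of the camera in the world; the wrist camera has in their place "mount" (4x4, takes a point from camera to tool coordinates, whose origin is the TCP and whose axes are the flange's). Camera axes: x right, y down, z forward; pixel columns grow to the right and rows downward; lengths in m; the calibration is good to about 2 mm. The wrist camera is an equidistant fisheye: a pixel r from the principal point sees the ray r / f radians off the axis. A picture is of the moment at which its call begins: read the wrist's pose just before it. camera_params takes no time and is no camera call.
- r.finish_job(): hands the job in; it is judged then, once.
The state is a dict: "time": time; "joints": joint angles; "joint_velocities": joint speeds; "tau": joint torques, N m; "position": TCP position; "eef_rot": TCP orientation; "ft_force": force on the tool from outside, world axes, zero at the start; "wrist_torque": the same for the moment, N m; "grip_width": opening from 0.0 (shut) to 1.0 (fully open); "finger_force": force on a finger pad.
Only numpy, scipy, OpenCV 4.12 (cv2) and the standard library are available. Lean on these libraries where they do the work, as an engineer would, in place of code of your own. Each camera call takes 0.05 s, during which the arm holds its last target. There are 200 camera calls.

## Working session

There is one attempt and no reset: what is moved stays moved. The work goes in short steps, Python scripts to look and compute and a tool call to move; the robot and the scene stay as the last step left them, time stands still between calls to the robot, and variables do not carry over. Pictures are saved under pics/ and viewed, at most 10 in all, crops included, and the job is handed in when it is done.

Besides the shell and the picture viewer there is one more tool, called after "Emit:" as name(argument=value, ...), one argument or row to a line, values as JSON. carry_out: Moves the arm, as the interface text tells. Shifts and turns lie within -1 to 1; 1 stands for 1 m of shift or 180 degrees of turn. Its arguments: {"type":"object","properties":{"plan":{"type":"array"},"force":{"type":"number"}},"required":["plan"]}

```bash
mkdir -p pics; ls; python3 - <<'E'
from plant import r, imaging
import cv2,numpy as np
print(r.get_state())
for n in("scene","side","wrist"):
    im=imaging.grab_frame(n); cv2.imwrite(f"pics/{n}0.png",im)
    print(n,imaging.camera_params(n))
E
```

```text
pics
{'time': 0.0, 'joints': array([ 1.16800293e+00,  8.74600574e-02,  1.75140355e-01,  1.65980391e+00,
       -6.76910316e-06,  1.57080446e+00]), 'joint_velocities': array([ 0.00105118,  0.00120622,  0.00143017, -0.00178385,  0.00036849,
        0.00375199]), 'tau': array([ 1.16978757e-03, -5.20389068e+01,  4.64803112e+01,  1.61346188e-02,
        1.41368123e-04, -2.94294082e-07]), 'position': array([0.21550643, 0.50577203, 0.23058627]), 'eef_rot': array([-1.29435160e-04,  2.00041932e-01,  9.79787112e-01, -6.50907757e-04]), 'ft_force': array([-0.23818325, -0.90194646,  0.9017776 ]), 'wrist_torque': array([0.00840707, 0.04523335, 0.04873545]), 'finger_force': 0.0, 'grip_width': 1.0032839062134085}
scene {'fovy': 46.79550150523832, 'cx': 259.7199224384592, 'cy': 191.26798505989464, 'eye': array([ 1.66188212, -0.30382267,  0.83845711]), 'rotation': array([-0.37302974,  0.70044847,  0.53123527, -0.29666454])}
side {'fovy': 45.5162520884942, 'cx': 265.03707246492684, 'cy': 194.83495094039358, 'eye': array([0.47240738, 1.02522512, 1.37152422]), 'rotation': array([ 0.00826039, -0.01612331,  0.94283047, -0.33277996])}
wrist {'fovy': 65.70646984690485, 'cx': 255.47243900417783, 'cy': 189.99581248969443, 'mount': array([[ 4.29438457e-04, -9.64013870e-01, -2.65851602e-01,
         6.80920164e-02],
       [ 9.99999892e-01,  3.66785053e-04,  2.85319071e-04,
        -6.86461110e-04],
       [-1.77541148e-04, -2.65851696e-01,  9.64013923e-01,
        -1.42328340e-01],
       [ 0.00000000e+00,  0.00000000e+00,  0.00000000e+00,
         1.00000000e+00]])}
```

View pics/scene0.png

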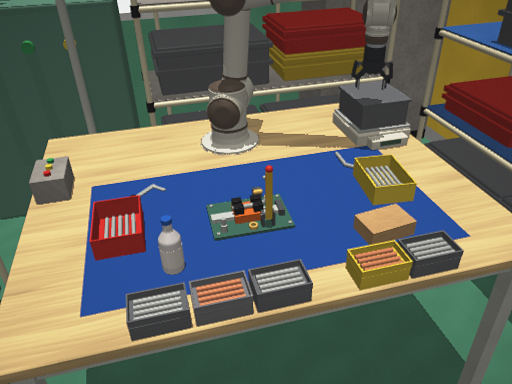

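View pics/side0.png

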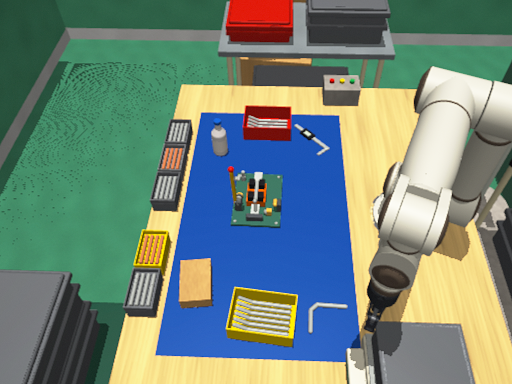

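The scene view shows the fixture at about (250,213) with the lever upright at (268,190). The side view shows it at (257,200), with the lever's red knob at (231,170). Next I'll enlarge both and find the base plate.

```bash
cat > h.py <<'E'
import numpy as np,cv2
from scipy.spatial.transform import Rotation as R
from plant import r,imaging
def cam(n):
    p=imaging.camera_params(n); q=p["rotation"]
    return p,192/np.tan(np.radians(p["fovy"]/2)),R.from_quat(q,scalar_first=True).as_matrix(),p["eye"]
def ray(n,uv):
    p,f,M,e=cam(n); d=M@np.array([(uv[0]-p["cx"])/f,(uv[1]-p["cy"])/f,1]); return e,d/np.linalg.norm(d)
def onz(n,uv,z):
    e,d=ray(n,uv); return e+d*(z-e[2])/d[2]
def proj(n,P):
    p,f,M,e=cam(n); c=M.T@(np.asarray(P)-e); return np.array([p["cx"]+f*c[0]/c[2],p["cy"]+f*c[1]/c[2]])
def tri(a,b):
    (e1,d1),(e2,d2)=ray("scene",a),ray("side",b)
    t=np.linalg.lstsq(np.c_[d1,-d2],e2-e1,rcond=None)[0]
    p,q=e1+d1*t[0],e2+d2*t[1]; return (p+q)/2,np.linalg.norm(p-q)
E
python3 - <<'E'
from h import *
a=cv2.imread("pics/scene0.png")[155:245,195:305]; b=cv2.imread("pics/side0.png")[155:240,215:295]
cv2.imwrite("pics/c1.png",cv2.resize(a,None,fx=7,fy=7,interpolation=2)[:600,:770]); cv2.imwrite("pics/c2.png",cv2.resize(b,None,fx=7,fy=7,interpolation=2))
for n,pt in(("scene",(250,213)),("side",(257,200))):
    im=cv2.imread(f"pics/{n}0.png"); hsv=cv2.cvtColor(im,40)
    m=cv2.inRange(hsv,(55,60,20),(90,255,140)); 
    x,y=pt; k=np.zeros_like(m); k[y-50:y+50,x-60:x+60]=255; m&=k
    cs=max(cv2.findContours(cv2.morphologyEx(m,3,np.ones((7,7))),0,2)[0],key=cv2.contourArea)
    box=cv2.approxPolyDP(cv2.convexHull(cs),4,True)[:,0]
    print(n,box.tolist(),[onz(n,u,.012).round(4).tolist() for u in box])
    for nm,lo,hi in(("red",(0,180,90),(4,255,255)),("orange",(5,180,120),(15,255,255)),("yellow",(18,120,100),(30,255,255))):
        mm=cv2.inRange(hsv,lo,hi)&k
        c,l,s,ce=cv2.connectedComponentsWithStats(mm)
        print(nm,[(s[i].tolist(),ce[i].round(1).tolist()) for i in range(1,c) if s[i][4]>6])
E
```

```text
scene [[294, 225], [215, 239], [206, 205], [278, 194]] [[0.6443, 0.0615, 0.012], [0.6425, -0.1824, 0.012], [0.461, -0.1795, 0.012], [0.4663, 0.065, 0.012]]
red [([266, 166, 6, 6, 30], [268.5, 168.5])]
orange [([235, 208, 26, 15, 192], [247.9, 214.9])]
yellow [([264, 172, 8, 48, 280], [268.5, 195.5]), ([253, 189, 9, 5, 39], [257.1, 191.1]), ([249, 221, 9, 9, 57], [253.1, 225.1])]
side [[238, 173], [281, 175], [279, 226], [231, 224]] [[0.6296, -0.1782, 0.012], [0.4589, -0.173, 0.012], [0.4627, 0.0728, 0.012], [0.637, 0.0696, 0.012]]
red [([228, 167, 5, 5, 17], [230.4, 169.0])]
orange [([247, 184, 7, 8, 23], [249.7, 188.9]), ([258, 184, 8, 22, 63], [263.1, 194.7]), ([246, 193, 7, 12, 30], [248.0, 200.4])]
yellow [([230, 173, 13, 28, 93], [233.8, 187.3]), ([273, 199, 4, 8, 30], [274.5, 202.3]), ([266, 208, 6, 7, 35], [268.7, 210.7])]
```

View pics/c1.png

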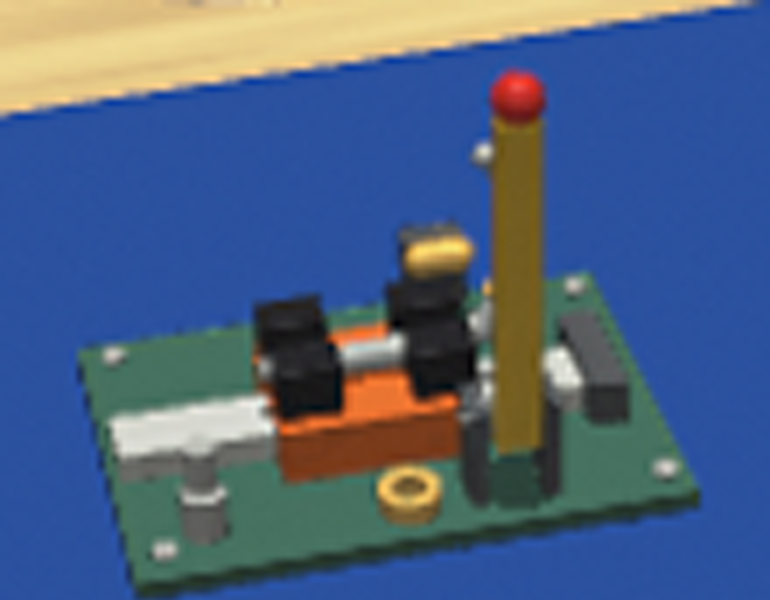

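View pics/c2.png

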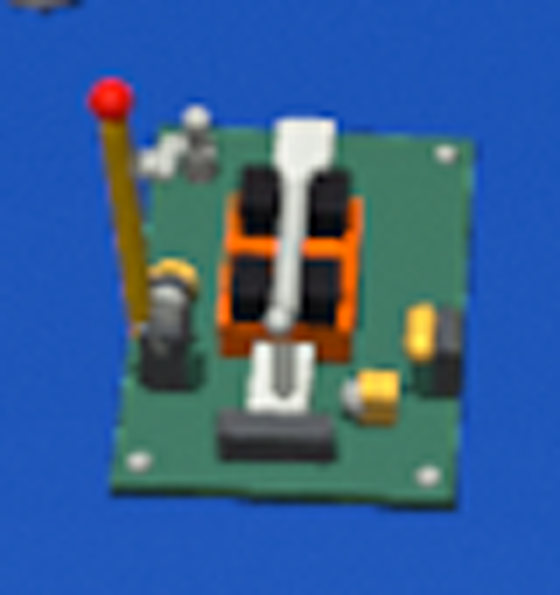

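Scene crop: the nest is at about (365,400) in the crop, between the cheeks and the plug gauge at (203,500), with the ring at (410,495). Side crop: the fixture is nearly axis-aligned, with the end stop toward +y and the plunger and catch on the −x side. Rough origin is (0.555, −0.011), yaw about −1°. I'll move behind and above it for a wrist view.

Emit:
carry_out(
  plan=[-0.573,-0.48,-0.04,-0.623,-1,-0.573,-0.48,-0.04,-0.623,-1,-0.573,-0.48,-0.04,-0.623,-1,-0.573,-0.48,-0.04,-0.623,-1,-0.573,-0.48,-0.04,-0.623,-1,-0.573,-0.48,-0.04,-0.623,-1,-0.573,-0.48,-0.04,-0.623,-1,-0.573,-0.48,-0.04,-0.623,-1,-0.573,-0.48,-0.04,-0.623,-1,-0.573,-0.48,-0.04,-0.623,-1,-0.573,-0.48,-0.04,-0.623,-1,-0.573,-0.48,-0.04,-0.623,-1],
  force=60,
)

```text
time: 1.15
position: [0.4153, 0.1166, 0.2548]
eef_rot: [0.0, -0.44, 0.898, -0.0]
ft_force: [0.3, 0.9, -0.3]
grip_width: 0.001
finger_force: 0.0
```

Emit:
carry_out(
  plan=[0.133,-0.28,-0.015,-0.205,-1,0.133,-0.28,-0.015,-0.205,-1,0.133,-0.28,-0.015,-0.205,-1,0.133,-0.28,-0.015,-0.205,-1,0.133,-0.28,-0.015,-0.205,-1,0.133,-0.28,-0.015,-0.205,-1,0.133,-0.28,-0.015,-0.205,-1,0.133,-0.28,-0.015,-0.205,-1,0.133,-0.28,-0.015,-0.205,-1,0.133,-0.28,-0.015,-0.205,-1,0.133,-0.28,-0.015,-0.205,-1,0.133,-0.28,-0.015,-0.205,-1],
)

```text
time: 2.15
position: [0.5529, -0.1582, 0.27]
eef_rot: [0.0, -0.7, 0.714, 0.0]
ft_force: [-0.8, 0.9, 0.9]
grip_width: -0.002
finger_force: 0.0
```

```bash
python3 - <<'E'
from h import *
s=r.get_state(); print(s["time"],s["position"].round(4),s["eef_rot"].round(4),s["joints"].round(2))
im=imaging.grab_frame("wrist"); cv2.imwrite("pics/w1.png",im); np.savez("w1.npz",p=s["position"],q=s["eef_rot"])
cv2.imwrite("pics/w1b.png",cv2.resize(im,(800,600),interpolation=2))
E
```

```text
2.15 [ 0.5529 -0.1582  0.27  ] [ 1.000e-04 -7.000e-01  7.142e-01  0.000e+00] [-0.28  0.17  0.34  1.74  0.   -1.83]
```

View pics/w1b.png

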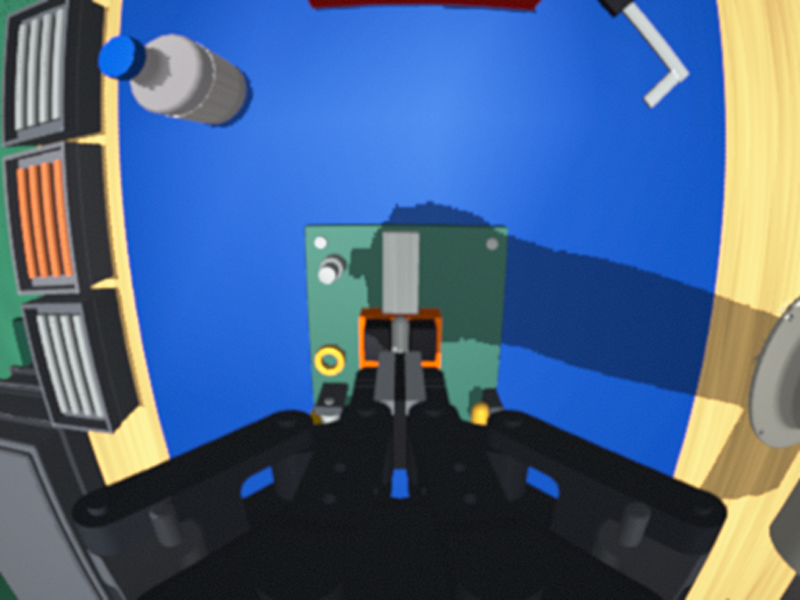

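The wrist view (800-px scale) shows the plate's −y corners at (306,226) and (507,226). The rail spans columns 384–420 and ends at row 232. The nest's rear top edge is at row ~311, the plug gauge at (330,270) and the ring at (329,361). I'll turn these into positions.

```bash
cat >> h.py <<'E'
def wray(uv,p,q):
    c=imaging.camera_params("wrist"); f=192/np.tan(np.radians(c["fovy"]/2))
    d=np.array([uv[0]-c["cx"],uv[1]-c["cy"]]); rr=np.hypot(*d); th=rr/f
    v=np.r_[d/max(rr,1e-9)*np.sin(th),np.cos(th)]; M=c["mount"]; T=R.from_quat(q,scalar_first=True).as_matrix()
    return p+T@M[:3,3], T@(M[:3,:3]@v)
def wz(uv,z,p,q):
    e,d=wray(uv,p,q); return e+d*(z-e[2])/d[2]
E
python3 - <<'E'
from h import *
w=np.load("w1.npz"); p,q=w["p"],w["q"]
im=cv2.imread("pics/w1.png"); hsv=cv2.cvtColor(im,40).astype(int)
g=lambda x,y,z:wz((x,y),z,p,q).round(4)
# plate: sat/hue green
m=((hsv[...,0]>65)&(hsv[...,0]<98)&(hsv[...,1]>60)).astype(int)
for y in (155,180,200,220):
    xs=np.where(m[y,185:335])[0]+185; print("row",y,"L",g(xs[0]-.5,y,.012),"R",g(xs[-1]+.5,y,.012))
for x in (205,225,290,310):
    ys=np.where(m[135:200,x])[0]+135; print("col",x,"top",ys[0],g(x,ys[0]-.5,.012))
# rail: low sat
for y in (160,170,180,190):
    xs=np.where(hsv[y,235:280,1]<60)[0]+235; print("rail",y,xs[0],xs[-1],g(xs[0]-.5,y,.026),g(xs[-1]+.5,y,.026))
o=(hsv[...,0]<14)&(hsv[...,1]>150)
o[:, :225]=0; o[:,290:]=0
for x in (235,240,243,270,275,280):
    ys=np.where(o[190:240,x])[0]+190; print("nest",x,ys[:6],ys[-1])
for y in (205,215,225):
    xs=np.where(o[y])[0]; print("nestrow",y,xs[0],xs[-1],g(xs[0]-.5,y,.04),g(xs[-1]+.5,y,.04))
print("plug",g(330*.64,268*.64,.058),"ring",g(329*.64,361*.64,.024))
print(hsv[194:212,238].tolist()); print(hsv[194:212,275].tolist())
k=tri((268.5,168.5),(230.4,169.0)); print("knob",k)
E
```

```text
row 155 L [ 0.6343 -0.1668  0.012 ] R [ 0.4577 -0.1636  0.012 ]
row 180 L [ 0.6352 -0.1314  0.012 ] R [ 0.4581 -0.128   0.012 ]
row 200 L [ 0.6359 -0.102   0.012 ] R [ 0.4584 -0.0985  0.012 ]
row 220 L [ 0.6368 -0.0714  0.012 ] R [ 0.4598 -0.0678  0.012 ]
col 205 top 144 [ 0.6202 -0.1823  0.012 ]
col 225 top 144 [ 0.5927 -0.1813  0.012 ]
col 290 top 145 [ 0.5047 -0.1783  0.012 ]
col 310 top 145 [ 0.4771 -0.1782  0.012 ]
rail 160 244 268 [ 0.5676 -0.1603  0.026 ] [ 0.5347 -0.1597  0.026 ]
rail 170 244 268 [ 0.568  -0.1469  0.026 ] [ 0.5349 -0.1462  0.026 ]
rail 180 244 268 [ 0.5684 -0.1333  0.026 ] [ 0.535  -0.1326  0.026 ]
rail 190 244 267 [ 0.5688 -0.1194  0.026 ] [ 0.5365 -0.1188  0.026 ]
nest 235 [198 199 200 201 202 203] 235
nest 240 [197 198 199 200 201 202] 235
nest 243 [198 199 200 201 202 203] 204
nest 270 [198 199 200 201 202 203] 234
nest 275 [198 199 200 201 202 203] 235
nest 280 [198 199 200 201 202 203] 236
nestrow 205 234 282 [ 0.582 -0.103  0.04 ] [ 0.5173 -0.1017  0.04  ]
nestrow 215 230 281 [ 0.588 -0.089  0.04 ] [ 0.5185 -0.0876  0.04  ]
nestrow 225 230 281 [ 0.5887 -0.0745  0.04  ] [ 0.5184 -0.0731  0.04  ]
plug [ 0.6063 -0.1525  0.058 ] ring [ 0.6181 -0.0589  0.024 ]
[[83, 120, 85], [81, 98, 81], [34, 50, 76], [12, 161, 95], [12, 231, 108], [12, 255, 110], [12, 255, 109], [12, 255, 116], [12, 255, 121], [12, 243, 102], [8, 202, 58], [168, 71, 18], [98, 107, 19], [60, 16, 16], [102, 61, 21], [105, 49, 21], [120, 26, 29], [113, 28, 36]]
[[82, 107, 88], [81, 108, 85], [60, 36, 79], [12, 129, 91], [11, 222, 107], [12, 255, 111], [12, 255, 110], [13, 255, 114], [12, 255, 115], [12, 232, 99], [9, 188, 61], [4, 73, 28], [100, 59, 13], [84, 75, 17], [60, 18, 14], [116, 85, 21], [150, 19, 27], [120, 31, 33]]
knob (array([ 0.63292444, -0.01409219,  0.21728062]), np.float64(0.0005291654017635139))
```

Fixture origin is about (0.554, −0.010) with yaw about −0.019; the rail midline and plate edges agree with this. The nest's rear face is at y ≈ −0.105, which is 50 mm short of home and within the stated range. The knob at z 0.217 gives a lever angle of about 1.6. I'll descend behind the nest.

Emit:
carry_out(
  plan=[-0.023,0.002,0.04,0,-1,-0.023,0.002,0.08,0,-1,-0.023,0.002,0.12,0,-1,-0.023,0.002,0.16,0,-1,-0.023,0.002,0.195,0,-1,-0.023,0.002,0.22,0,-1,-0.023,0.002,0.234,0,-1,-0.023,0.002,0.234,0,-1],
)

```text
time: 2.87
position: [0.5495, -0.1344, 0.0326]
eef_rot: [-0.001, -0.7, 0.714, 0.002]
ft_force: [-0.7, -0.7, -0.2]
grip_width: 0.004
finger_force: 0.0
```

```bash
python3 - <<'E'
from h import *
s=r.get_state(); print(s["time"],s["position"].round(4),s["ft_force"].round(2))
E
```

```text
2.8667 [ 0.5495 -0.1344  0.0326] [-0.74 -0.73 -0.2 ]
```

Emit:
carry_out(
  plan=[-0.006,-0.002,-0.004,0,-1,-0.01,-0.002,-0.004,0,-1,-0.014,-0.002,-0.004,0,-1,-0.018,-0.002,-0.004,0,-1,-0.022,-0.002,-0.004,0,-1,-0.026,-0.002,-0.004,0,-1,-0.03,-0.002,-0.004,0,-1,-0.034,-0.002,-0.004,0,-1,-0.038,-0.002,-0.004,0,-1,-0.042,-0.002,-0.004,0,-1],
)

```text
time: 3.7
position: [0.5546, -0.0939, 0.0397]
eef_rot: [-0.0, -0.7, 0.714, -0.0]
ft_force: [-0.4, -2.8, 2.4]
grip_width: -0.001
finger_force: 1.6
```

Emit:
carry_out(
  plan=[-0.004,0.001,0,0,-1,-0.008,0.001,0,0,-1,-0.011,0.001,0,0,-1,-0.014,0.001,0,0,-1,-0.017,0.001,0,0,-1,-0.02,0.001,0,0,-1,-0.022,0.001,0,0,-1,-0.024,0.001,0,0,-1],
)

```text
time: 4.37
position: [0.5544, -0.0703, 0.0398]
eef_rot: [-0.0, -0.7, 0.715, -0.001]
ft_force: [1.5, -5.4, 1.3]
grip_width: 0.003
finger_force: 2.9
```

Emit:
carry_out(
  plan=[-0.001,0,0,0,-1,-0.002,0,0,0,-1,-0.003,0,0,0,-1,-0.004,0,0,0,-1],
)

```text
time: 4.7
position: [0.5555, -0.0687, 0.0405]
eef_rot: [-0.001, -0.699, 0.715, -0.003]
ft_force: [5.5, -21.7, 3.2]
grip_width: -0.002
finger_force: 11.1
```

Emit:
carry_out(
  plan=[-0.0005,0.0005,0,0,-1,-0.0005,0.0005,0,0,-1],
)

```text
time: 4.87
position: [0.5554, -0.0687, 0.0408]
eef_rot: [-0.001, -0.699, 0.715, -0.004]
ft_force: [6.0, -21.2, 1.7]
grip_width: 0.001
finger_force: 10.5
```

```bash
python3 - <<'E'
from h import *
s=r.get_state(); print(s["time"],s["position"].round(4),s["ft_force"].round(2))
a=imaging.grab_frame("side")[155:240,215:295]; b=imaging.grab_frame("scene")[160:245,200:300]
f=lambda i:cv2.resize(i,(400,400*i.shape[0]//i.shape[1]),interpolation=2)
a,b=f(a),f(b); h=min(len(a),len(b)); cv2.imwrite("pics/c3.png",np.hstack([a[:h],b[:h]]))
E
```

```text
4.8667 [ 0.5554 -0.0687  0.0408] [  5.97 -21.23   1.71]
```

View pics/c3.png

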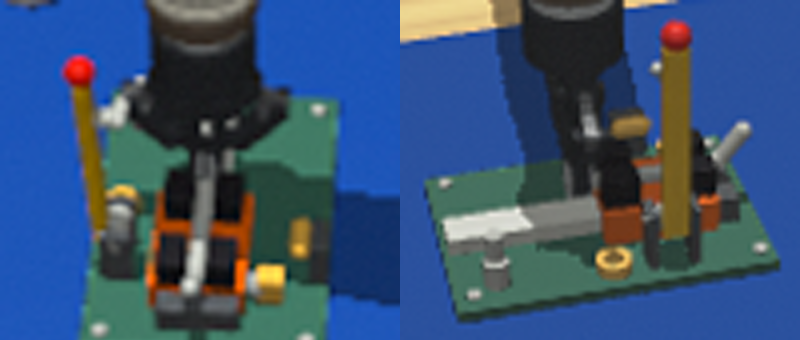

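The pictures show the nest against the end stop (side crop row ~300), with the plunger at (270,283) beside it. The force held at 21 N with no further travel, so the nest is seated. Next I'll back off, rise, turn a quarter and go behind the lever.

Emit:
carry_out(
  plan=[0.012,0,0,0,-1,0.018,0,0,0,-1,0.018,0,-0.04,0,-1,0.018,0,-0.08,0,-1,0.018,0,-0.12,0,-1,0.018,0,-0.16,0.02,-1,0.018,0,-0.2,0.06,-1,0.01,0,-0.225,0.1,-1,-0.005,-0.03,-0.225,0.14,-1,-0.02,-0.06,-0.225,0.18,-1,-0.035,-0.09,-0.225,0.22,-1,-0.059,-0.117,-0.225,0.26,-1],
)

```text
time: 5.97
position: [0.673, -0.009, 0.2641]
eef_rot: [-0.0, -0.357, 0.934, 0.001]
ft_force: [0.6, -0.1, 0.9]
grip_width: -0.004
finger_force: 0.0
```

Emit:
carry_out(
  plan=[0.001,-0.003,0,0.04,-1,0.001,-0.003,0,0.08,-1,0.001,-0.003,0,0.12,-1,0.001,-0.003,0,0.16,-1,0.001,-0.003,0.01,0.2,-1,0.001,-0.003,0.04,0.238,-1,0.001,-0.003,0.07,0.238,-1,0.001,-0.003,0.089,0.238,-1,0.001,-0.003,0.089,0.238,-1],
)

```text
time: 6.72
position: [0.671, -0.0115, 0.17]
eef_rot: [-0.004, 0.005, 1.0, 0.001]
ft_force: [-1.2, 0.6, 0.1]
grip_width: -0.001
finger_force: 0.0
```

```bash
python3 - <<'E'
from h import *
s=r.get_state(); print(s["time"],s["position"].round(4),s["ft_force"].round(2),s["eef_rot"].round(3),s["joints"].round(2))
a=imaging.grab_frame("side")[100:240,190:290]; b=imaging.grab_frame("scene")[120:245,220:310]
f=lambda i:cv2.resize(i,(400,400*i.shape[0]//i.shape[1]),interpolation=2)
a,b=f(a),f(b); h=min(len(a),len(b)); cv2.imwrite("pics/c4.png",np.hstack([a[:h],b[:h]]))
# corner path: fixture local -> world, tool-centre (tip half 11 mm)
o=np.array([.554,-.010]);ex=np.array([np.cos(.019),-np.sin(.019)])
T=R.from_quat(s["eef_rot"],scalar_first=True).as_matrix()
for th,S in((1.6,118),(1.4,118),(1.2,118),(1.0,118),(.8,119),(.6,120),(.4,121),(.2,122),(.11,122),(0,122)):
    u=np.array([-np.cos(th),np.sin(th)]);n=np.array([np.sin(th),np.cos(th)])
    C=np.array([62,52])+S*u+18*n; C[0]+=11
    w=np.r_[o+ex*C[0]/1e3,C[1]/1e3]
    print(th,C.round(0),w.round(3),(T.T@(w-s["position"])).round(3))
E
```

```text
6.7167 [ 0.671  -0.0115  0.17  ] [-1.25  0.55  0.07] [-0.004  0.005  1.     0.001] [-0.02  0.38  0.41  1.61  0.   -0.01]
1.6 [ 94. 169.] [ 0.648 -0.012  0.169] [ 0.023 -0.001  0.001]
1.4 [ 71. 171.] [ 0.625 -0.011  0.171] [ 0.046 -0.    -0.001]
1.2 [ 47. 169.] [ 0.601 -0.011  0.169] [ 0.07  -0.     0.002]
1.0 [ 24. 161.] [ 0.578 -0.01   0.161] [0.093 0.    0.01 ]
0.8 [  3. 150.] [ 0.557 -0.01   0.15 ] [0.114 0.    0.021]
0.6 [-16. 135.] [ 0.538 -0.01   0.135] [0.133 0.    0.036]
0.4 [-31. 116.] [ 0.523 -0.009  0.116] [0.148 0.001 0.056]
0.2 [-43.  94.] [ 0.511 -0.009  0.094] [0.159 0.001 0.077]
0.11 [-46.  83.] [ 0.508 -0.009  0.083] [0.163 0.001 0.088]
0 [-49.  70.] [ 0.505 -0.009  0.07 ] [0.165 0.001 0.101]
```

View pics/c4.png

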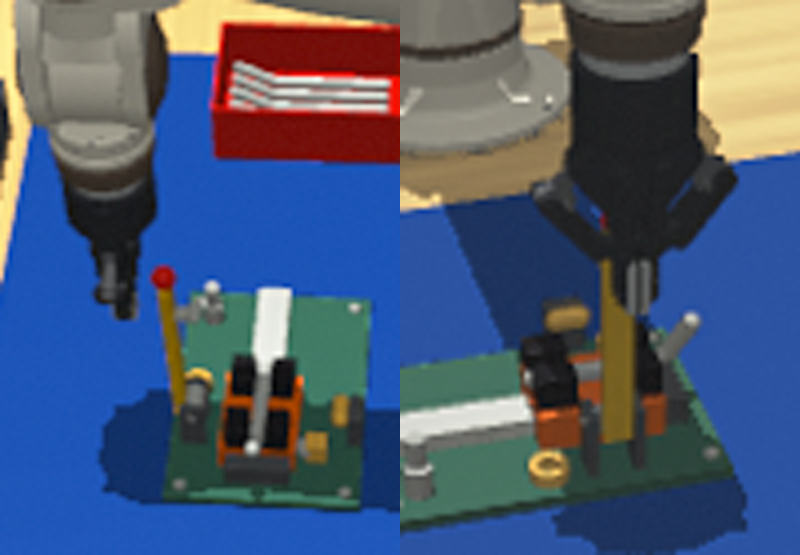

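The pictures show the nest still home, and the shut fingers behind the lever in line with the bar, within about 3 mm. I'll swing the lever along the computed arc.

Emit:
carry_out(
  plan=[0.018,-0.002,0,0,-1,0.03,-0.002,0,0,-1,0.044,-0.002,0,0,-1,0.057,-0.002,0,0,-1,0.07,-0.002,0.002,0,-1,0.082,-0.002,0.006,0,-1,0.093,-0.002,0.01,0,-1,0.104,-0.002,0.015,0,-1,0.114,-0.002,0.021,0,-1,0.124,-0.002,0.028,0,-1,0.133,-0.001,0.036,0,-1,0.133,-0.001,0.036,0,-1],
)

```text
time: 7.82
position: [0.5397, -0.0114, 0.1411]
eef_rot: [0.001, 0.005, 1.0, 0.0]
ft_force: [-0.7, -0.3, 0.1]
grip_width: 0.002
finger_force: 0.2
```

```bash
python3 - <<'E'
from h import *
s=r.get_state(); print(s["time"],s["position"].round(4),s["ft_force"].round(2))
a=imaging.grab_frame("side")[130:240,210:300]; b=imaging.grab_frame("scene")[150:245,200:300]
f=lambda i:cv2.resize(i,(400,400*i.shape[0]//i.shape[1]),interpolation=2)
a,b=f(a),f(b); h=min(len(a),len(b)); cv2.imwrite("pics/c5.png",np.hstack([a[:h],b[:h]]))
E
```

```text
7.8167 [ 0.5397 -0.0114  0.1411] [-0.66 -0.26  0.13]
```

View pics/c5.png

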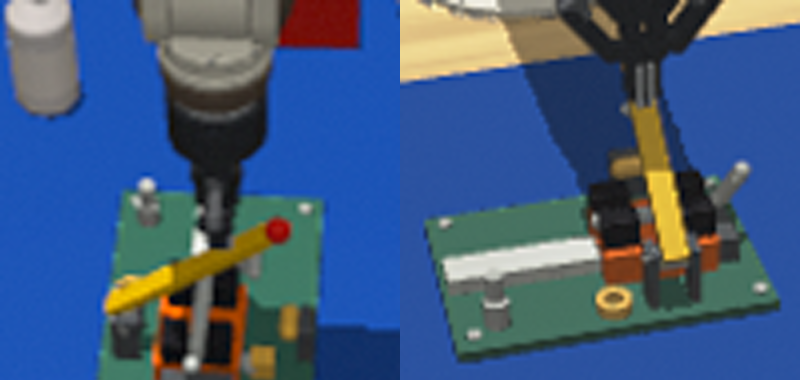

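The lever is following at about 0.6 rad, with the knob at (278,230) in the side crop and the fingertips on the bar. I'll go on down to the catch.

Emit:
carry_out(
  plan=[0.008,0,0.01,0,-1,0.015,0,0.02,0,-1,0.021,0,0.03,0,-1,0.026,0,0.04,0,-1,0.03,0,0.05,0,-1,0.032,0,0.056,0,-1,0.032,0,0.056,0,-1],
)

```text
time: 8.5
position: [0.509, -0.0111, 0.0841]
eef_rot: [0.001, 0.005, 1.0, 0.0]
ft_force: [2.4, 0.8, 4.2]
grip_width: 0.003
finger_force: 1.8
```

Emit:
carry_out(
  plan=[0.001,0,0.003,0,-1,0.002,0,0.006,0,-1,0.002,0,0.009,0,-1,0.002,0,0.012,0,-1,0.002,0,0.014,0,-1,0.002,0,0.014,0,-1],
)

```text
time: 9.0
position: [0.5063, -0.0113, 0.07]
eef_rot: [0.0, 0.005, 1.0, -0.0]
ft_force: [-0.7, -0.9, 2.7]
grip_width: -0.004
finger_force: 1.6
```

Emit:
carry_out(
  plan=[0,0,0.001,0,-1,0,0,0.002,0,-1,0,0,0.003,0,-1,0,0,0.003,0,-1],
)

```text
time: 9.33
position: [0.5064, -0.0113, 0.0696]
eef_rot: [0.001, 0.005, 1.0, -0.0]
ft_force: [-11.2, 1.1, 26.2]
grip_width: 0.001
finger_force: 13.0
```

It bottomed at 26 N. I'll release and check.

Emit:
carry_out(
  plan=[0,0,-0.01,0,-1,0,0,-0.04,0,-1,0,0,-0.08,0,-1,0,0,-0.12,0,-1,0,0,-0.16,0,-1,0,0,-0.2,0,-1,0,0,-0.2,0,-1,0,0,-0.2,0,-1],
)

```text
time: 10.0
position: [0.5072, -0.0114, 0.269]
eef_rot: [0.002, 0.005, 1.0, -0.0]
ft_force: [0.2, 0.9, -1.6]
grip_width: -0.0
finger_force: 0.0
```

```bash
python3 - <<'E'
from h import *
s=r.get_state(); print(s["time"],s["position"].round(4),s["ft_force"].round(2))
A=imaging.grab_frame("side");B=imaging.grab_frame("scene")
a=A[150:240,210:300]; b=B[160:245,200:300]
f=lambda i:cv2.resize(i,(400,400*i.shape[0]//i.shape[1]),interpolation=2)
a,b=f(a),f(b); h=min(len(a),len(b)); cv2.imwrite("pics/c6.png",np.hstack([a[:h],b[:h]]))
h=cv2.cvtColor(A,40)[150:240,210:300]; m=cv2.inRange(h,(0,180,90),(4,255,255)); ys,xs=np.where(m)
print("knob seen side",xs.mean()+210,ys.mean()+150)
for th in (0,.03,.11):
    P=np.array([62-166*np.cos(th)+12*np.sin(th),52+166*np.sin(th)+12*np.cos(th)])/1e3
    w=[.554+P[0],-.010-.019*P[0],P[1]]; print(th,proj("side",w).round(1),proj("scene",w).round(1))
E
```

```text
10.0 [ 0.5072 -0.0114  0.269 ] [ 0.18  0.88 -1.6 ]
knob seen side 283.3571428571429 199.78571428571428
0 [283.1 199.7] [255.5 181.8]
0.03 [283.  198.8] [255.5 180.6]
0.11 [282.6 196.5] [255.5 177.4]
```

View pics/c6.png

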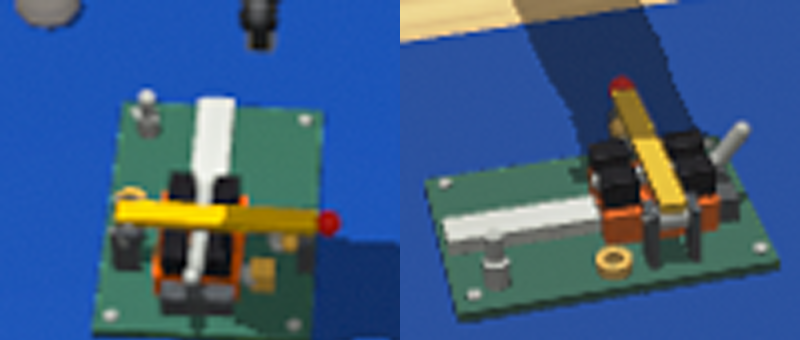

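The lever lies level over the nest. The knob is at (283.4,199.8), matching the shut prediction of (283.1,199.7). The nest is at its stop, and the plug and ring gauges are where they were. I'll hand it in.

```bash
python3 -c "
from plant import r
print(r.finish_job())"
```

```text
the job is handed in; nothing more can be done
None
```

The nest is seated against the end stop (pushed at about 21 N), the clamp lever stays shut by itself after a 26 N press, and the job was handed in at about 10 s; I inferred the plunger and catch clicks from the forces and positions.

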